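Scrub the jug, fill it with carrot slices, put the cutters away

ROBOT

A 6-joint arm with a two-finger parallel gripper is mounted at the origin on the work surface. World frame = base frame: x ahead of the robot, y to its left, z up, the work surface at z = 0. Lengths are in m, angles in degrees, forces in N, time in s.
With the tool pointing down it reaches from about 0.25 to 0.725 m from the base axis. Payload 9.7 kg.
Tool frame: the origin (TCP) lies at the very end of the fingers, on their centre line; the grasp point (between the pads) lies 19 mm behind it (bot.grip_point_offset is the distance from the TCP to the grasp point, in m); y points along the fingers, x is the direction in which the jaws open and shut, and the axes are right-handed (so a half turn about y gives the same grasp; the last joint's range is limited). The gripper opens to 85 mm and grips with 20 to 120 N. Pads are 22 mm wide; open, the fingers measure 114 mm over their backs; the gripper's body (76 mm by 85 mm) begins 54 mm behind the grasp point. The pads swing forward as they close: fully open they stand 13 mm farther back than shut.
Start: joints at [66.52, 4.979, 10.078, 95.1, 0, 90], TCP at [0.219, 0.504, 0.231] pointing down, gripper open.
Joint ranges: [-179.16, 179.16], [-48.56, 103.87], [-65.8, 70.77], [-126.05, 130.52], [-82.76, 87.17], [-180, 180]. Speed limits (degrees/s): [127.2, 127.2, 147.25, 180, 180, 180].

INTERFACE

Orientations are given as [roll, pitch, yaw] about the fixed x, y, z axes, in that order (R = Rz(yaw) Ry(pitch) Rx(roll)).
In Python, from workcell import bot gives the robot as it stands.
- The arm moves only by the shell command python3 -m inch 'ROWS' [FORCE]. ROWS is JSON, a list of rows, each a list of 3 entries, a list of its own where there are three numbers: the shift along the tool's x, y, z in mm, then the turn, a rotation vector about the tool's x, y, z in rad, then the finger opening in mm, from 0 to 85.4. In form: [[[x, y, z], [ax, ay, az], grip], ...]. A call has 1 to 20 rows; each row is the pose to reach, as a shift and turn from the pose measured when the call began, along the tool's axes at that moment; what a row does not reach only later rows make up. A row lasts 1/10 s, in which the tool goes at most 50 mm and 8.59 degrees, less where a joint would pass 70% of its speed; a pose out of reach is approached as far as the arm can. A call with a gripper value outside its range is refused whole. The fingers move at their own pace and stop on an object; FORCE is the grip in N (left out, the last holds). Time passes only in rows, so rows that repeat a pose let the fingers close. It gives the time, the measured TCP pose, the force and the opening at its end, in the units of the state.
- bot.get_obs(): the state, without advancing time (a new reading comes with each control period).
- bot.camera(name): name is "scene" or "top" or "wrist"; returns a dict with "frame" (480x640x3 uint8, red, green, blue), "mtx" (3x3 intrinsics, pixels), "origin" and "orientation" of the camera in the world. Camera axes: x right, y down, z forward; pixel columns grow to the right and rows downward; lengths in m; the calibration is good to about 2 mm. A picture is of the moment at which its call begins. There is no depth.
- bot.job_done(): hands the job in, once; it reports no verdict.
Trained networks look in a picture, given as the dict that the camera call returned (one of the last four; its "shot" number tells which), for a name from the list of things; names that differ only in an ending like _2 or _b are one class to them, and where a whole thing is asked for, a point or a joint stands for the part that bears it (a point fixed in the world has none). Each returns a list of dicts, best first, with "confidence" (0 to 1); they miss things now and then, are a little off and sometimes report something else, mostly with a low value. They report only what shows in the picture. A call takes as long as a camera call. They do not tell look-alikes from the thing itself.
- bot.search_frame(picture, name): "box" ([left, top, right, bottom] in pixels, round what is visible of it).
- bot.cut_out(picture, name): "region" (480x640 bool, what is visible of it) and "box" ([left, top, right, bottom] in pixels, round what is visible of it).
The state is a dict: "time": time; "q": joint angles; "qd": joint speeds; "joint_efforts": joint torques, N m; "ee_pos": TCP position; "tcp_rot": TCP orientation; "wrist_force": force on the tool from outside, world axes, zero at the start; "torque": the same for the moment, N m; "opening": finger opening in m.
Only numpy, scipy, OpenCV 4.12 (cv2) and the standard library are available. Lean on these libraries where they do the work, as an engineer would, in place of code of your own. Each camera call takes 0.05 s, during which the arm holds its last target. There are 200 camera calls.

TASK

Finish the carrot prep: with the bottle brush, scrub the empty jug, taking the bristle tip right down to the jug's floor three times and drawing it up to well above mid-height in between, then stand the brush back in its stand and let go. Only after that, put every carrot slice from the board into the jug, and at any time stand each round cutter upright, fully down, in the well of the block that matches its diameter. Leave the jug standing, and leave the onion, the two whole carrots and the salt bowl where they are.

Things in the scene. Friction and masses are not known exactly. Their poses are not given: they have to be found in the camera images.
- jug: Loose round blue ceramic jug, 95 mm high, open at the top, 0.55 kg; outer radius 46 mm at the foot to 50 mm at the rim, wall 4 mm, inner floor 5 mm above its underside. Origin: centre of the underside, z up. It stands left of the board, a small look-only lip on its -x side.
- jug_floor (a point): Centre of the jug's inner floor, 5 mm above its underside.
- brush: Bottle brush, 220 mm long, 90 g, standing upright in its green stand with the bristles down. Origin: centre of the bristle end (its tip); its z axis runs up along the handle. Bristle head (stiff) 35 mm diameter, z 0 to 75 mm, tapering to 29 mm at the tip; thin steel shaft 8 mm diameter, z 75 to 135 mm; yellow round handle 18 mm diameter, z 130 to 220 mm, the place to grip (from above).
- brush_tip (a point): Centre of the bristle end of the brush (same as the brush's origin).
- stand: Fixed green block 80 x 80 x 70 mm high with one round hole 40 mm wide and 60 mm deep in its top, for the brush. Origin: centre of the underside.
- stand_hole0 (a point): Centre of the mouth of the stand's hole, 70 mm above the counter; the hole's floor is 60 mm below it.
- board: Fixed dark wooden cutting board, 245 x 245 x 18 mm. Origin: centre of the underside; the carrot slices lie on its top, 18 mm above the counter.
- block: Fixed pale wooden storage block, 75 (x) x 240 (y) x 32 mm high, with four round wells in one row along its y axis, graded by size; each well is 25 mm deep and 2.5 mm wider than its cutter. Origin: centre of the underside.
- slice0: Carrot slice: loose orange disc 40 mm diameter, 8 mm thick, 11 g, lying flat on the board. Origin: centre of its lower face. May be absent.
- slice1: Carrot slice: loose orange disc 40 mm diameter, 8 mm thick, 11 g, lying flat on the board. Origin: centre of its lower face. May be absent.
- slice2: Carrot slice: loose orange disc 40 mm diameter, 8 mm thick, 11 g, lying flat on the board. Origin: centre of its lower face. May be absent.
- slice3: Carrot slice: loose orange disc 40 mm diameter, 8 mm thick, 11 g, lying flat on the board. Origin: centre of its lower face. May be absent.
- cutter0: Round cutter: steel cylinder 20 mm diameter, 50 mm tall, 90 g, closed black cap (top 10 mm) of the same diameter, foot chamfered 1.5 mm. Stands upright on the counter at the right. Origin: centre of its underside, z up. May be absent.
- block_hole0 (a point): Centre of the mouth of the 22.5 mm wide well, for the 20 mm cutter; 32 mm above the counter, 81 mm along the block's y axis. Floor of the well 25 mm below.
- cutter1: Round cutter: steel cylinder 26 mm diameter, 50 mm tall, 102 g, closed black cap (top 10 mm) of the same diameter, foot chamfered 1.5 mm. Stands upright on the counter at the right. Origin: centre of its underside, z up. May be absent.
- block_hole1 (a point): Centre of the mouth of the 28.5 mm wide well, for the 26 mm cutter; 32 mm above the counter, 32 mm along the block's y axis. Floor of the well 25 mm below.
- cutter2: Round cutter: steel cylinder 32 mm diameter, 50 mm tall, 114 g, closed black cap (top 10 mm) of the same diameter, foot chamfered 1.5 mm. Stands upright on the counter at the right. Origin: centre of its underside, z up. May be absent.
- block_hole2 (a point): Centre of the mouth of the 34.5 mm wide well, for the 32 mm cutter; 32 mm above the counter, -23 mm along the block's y axis. Floor of the well 25 mm below.
- cutter3: Round cutter: steel cylinder 38 mm diameter, 50 mm tall, 126 g, closed black cap (top 10 mm) of the same diameter, foot chamfered 1.5 mm. Stands upright on the counter at the right. Origin: centre of its underside, z up. May be absent.
- block_hole3 (a point): Centre of the mouth of the 40.5 mm wide well, for the 38 mm cutter; 32 mm above the counter, -80 mm along the block's y axis. Floor of the well 25 mm below.
- onion: Loose brown onion, 70 mm diameter and high; leave it alone. Origin: centre of its underside.
- carrot_a: Loose whole carrot lying beyond the board, 150 x 34 mm; leave it alone. Origin: its middle, at the underside.
- carrot_b: Loose whole carrot lying beyond the board, 150 x 34 mm; leave it alone. Origin: its middle, at the underside.
- pinch_bowl: Loose small white salt bowl, 70 mm diameter, 28 mm high; leave it alone. Origin: centre of its underside.
There are look-alikes about, which are no part of the job. What is shaped like the cutter2 but orange or pink is not meant. Leave any black look-alike of the slice2 alone.

How it is judged (in metres and radians):
On the way, in this order (a step that is already met when the one before it is completed fails the run):
1. brush tip down at the floor of the still empty jug (within 22 mm of the floor, 35 mm of its axis), stroke 1 (horizontal distance between brush_tip and jug below 0.035 m and z of brush_tip in the frame of jug_floor below 0.022 m and horizontal distance between each of slice0, slice1, slice2, slice3 and jug above 0.06 m), for 0.1 s.
2. brush drawn up in the jug, tip 50 mm or more above its floor (horizontal distance between brush_tip and jug below 0.035 m and z of brush_tip in the frame of jug_floor above 0.05 m), for 0.05 s.
3. brush tip down at the floor of the still empty jug (within 22 mm of the floor, 35 mm of its axis), stroke 2 (all of step 1), for 0.1 s.
4. brush drawn up in the jug, tip 50 mm or more above its floor (all of step 2), for 0.05 s.
5. brush tip down at the floor of the still empty jug (within 22 mm of the floor, 35 mm of its axis), stroke 3 (all of step 3), for 0.1 s.
6. brush back in its stand and let go, no slice in the jug yet (horizontal distance between brush_tip and stand_hole0 below 0.008 m and z of brush_tip in the frame of stand_hole0 below -0.045 m and angle between brush's own z axis and vertical below 0.15 rad and contact force between the fingers and brush below 0.3 N and horizontal distance between each of slice0, slice1, slice2, slice3 and jug above 0.06 m), for 0.2 s.
At the end, for the whole second after the job is handed in: Brush in its stand (tip within 8 mm of the axis, 45 mm deep, tilt < 0.15 rad); all slices present inside the jug, origin below 85 mm; each cutter present in its own well (within 5 mm, 20 mm deep, tilt < 0.12 rad); jug upright (0.1 rad); all at rest (horizontal distance between brush_tip and stand_hole0 below 0.008 m and z of brush_tip in the frame of stand_hole0 below -0.045 m and angle between brush's own z axis and vertical below 0.15 rad and angle between jug's own z axis and vertical below 0.1 rad and linear speed of each of jug, cutter0, cutter1, cutter2, cutter3 below 0.02 m/s and horizontal distance between each of slice0, slice1, slice2, slice3 and jug below 0.045 m and z of slice0 in the frame of jug between -0.002 and 0.085 m and linear speed of each of slice0, slice1, slice2, slice3 below 0.03 m/s and z of slice1 in the frame of jug between -0.002 and 0.085 m and z of slice2 in the frame of jug between -0.002 and 0.085 m and z of slice3 in the frame of jug between -0.002 and 0.085 m and horizontal distance between cutter0 and block_hole0 below 0.005 m and z of cutter0 in the frame of block_hole0 below -0.02 m and angle between each of cutter0, cutter1, cutter2, cutter3's own z axis and vertical below 0.12 rad and horizontal distance between cutter1 and block_hole1 below 0.005 m and z of cutter1 in the frame of block_hole1 below -0.02 m and horizontal distance between cutter2 and block_hole2 below 0.005 m and z of cutter2 in the frame of block_hole2 below -0.02 m and horizontal distance between cutter3 and block_hole3 below 0.005 m and z of cutter3 in the frame of block_hole3 below -0.02 m); the robot touches nothing.
It fails at once if the jug is tipped over (tilt above 0.5 rad) (angle between jug's own z axis and vertical above 0.5 rad).
It fails at once if the onion is moved by more than 40 mm (distance of onion from where it was at the start of the episode above 0.04 m).
It fails at once if the carrot_a is moved by more than 40 mm (distance of carrot_a from where it was at the start of the episode above 0.04 m).
It fails at once if the carrot_b is moved by more than 40 mm (distance of carrot_b from where it was at the start of the episode above 0.04 m).
It fails at once if the pinch_bowl is moved by more than 40 mm (distance of pinch_bowl from where it was at the start of the episode above 0.04 m).
Of slice0, slice1, slice2, slice3 only 2 to 4 are there at a start; the rules pass over those that are not, and their reading is None.
Of cutter0, cutter1, cutter2, cutter3 only 3 to 4 are there at a start; the rules pass over those that are not, and their reading is None.
At some moment in a run one of slice0, slice1, slice2, slice3 may be knocked a few centimetres aside while the robot is not near it.
It also fails if it takes over 210 s, if anything falls off the work surface, if the arm or the gripper's body presses on something with over 40 N, if the wrist force passes 120 N, or if a joint passes its speed limit or range.

## Working session

There is one attempt and no reset: what is moved stays moved. The work goes in short steps, Python scripts to look and compute and a shell command to move; the robot and the scene stay as the last step left them, time stands still between calls to the robot, and variables do not carry over. Pictures are saved under pics/ and viewed, about 12 in all and at most 16, crops included, and the job is handed in when it is done.

```bash
mkdir -p pics; ls; cat > h.py <<'E'
import numpy as np, cv2
from scipy.spatial.transform import Rotation as R
from workcell import bot
def Rm(o):
    o=np.array(o,float)
    return o if o.shape==(3,3) else (R.from_quat(o).as_matrix() if o.size==4 else R.from_euler('xyz',o,degrees=True).as_matrix())
def back(p,uv,z):
    d=Rm(p['orientation'])@np.linalg.inv(np.array(p['mtx']))@np.array([uv[0],uv[1],1.]); o=np.array(p['origin'])
    return o+d*(z-o[2])/d[2]
def proj(p,X):
    c=np.array(p['mtx'])@(Rm(p['orientation']).T@(np.array(X,float)-np.array(p['origin'])));return c[:2]/c[2]
def save(p,n): cv2.imwrite('pics/'+n,p['frame'][:,:,::-1])
def plan(T,yaw=None):
    # tool-frame shift (mm) to bring TCP to T, from the measured pose
    s=bot.get_obs(); Rt=Rm(s['tcp_rot']); return np.round(Rt.T@(np.array(T)-np.array(s['ee_pos']))*1000,1)
E
python3 - <<'E'
from h import *
s=bot.get_obs(); print(s); print(bot.grip_point_offset)
names="jug brush stand board block slice0 cutter0 cutter1 cutter2 cutter3 onion carrot_a pinch_bowl".split()
for c in ['scene','top']:
    p=bot.camera(c); save(p,c+'0.png'); print(c,p['origin'],p['orientation'],p['mtx'])
    for n in names:
        print(n,[(np.round(d['box']).astype(int).tolist(),round(d['confidence'],2)) for d in bot.search_frame(p,n)][:7])
E
```

```text
pics
{'time': 0.0, 'q': array([6.65210634e+01, 5.01001917e+00, 1.00361867e+01, 9.51004632e+01,
       1.40515431e-04, 9.00002556e+01]), 'qd': array([-0.03025457, -0.02472214, -0.0125531 , -0.03803145, -0.00374802,
        0.06378048]), 'joint_efforts': array([ 1.08250009e-03, -5.20375657e+01,  4.64813590e+01,  1.57115911e-02,
        7.77516334e-05, -2.93967389e-05]), 'ee_pos': array([0.21903547, 0.5042557 , 0.23060897]), 'tcp_rot': array([-8.99998598e+01,  7.42956428e-02,  6.65208078e+01]), 'wrist_force': array([ 0.27126414,  0.4015324 , -0.47368407]), 'torque': array([0.02443191, 0.05486428, 0.00182389]), 'opening': 0.08511726647021718}
0.0187
scene [ 1.03096142 -0.38399216  0.77548016] [-138.02270938    1.0734909    47.82637987] [[463.16798091   0.         317.48511614]
 [  0.         463.16798091 241.01519021]
 [  0.           0.           1.        ]]
jug [([382, 162, 430, 226], 0.68)]
brush [([129, 290, 262, 412], 0.74), ([400, 85, 425, 150], 0.7)]
stand [([387, 134, 430, 173], 0.98)]
board [([335, 314, 374, 349], 0.72), ([234, 203, 393, 330], 0.65), ([108, 332, 129, 354], 0.35
[... 2055 characters left out ...]
63, 302, 483, 321], 0.73), ([402, 305, 413, 318], 0.6), ([500, 311, 514, 322], 0.56), ([429, 312, 450, 328], 0.55), ([453, 358, 475, 373], 0.51)]
cutter2 [([479, 341, 504, 357], 0.85), ([463, 302, 483, 321], 0.73), ([402, 305, 413, 318], 0.6), ([500, 311, 514, 322], 0.56), ([429, 312, 450, 328], 0.55), ([453, 358, 475, 373], 0.51)]
cutter3 [([479, 341, 504, 357], 0.85), ([463, 302, 483, 321], 0.73), ([402, 305, 413, 318], 0.6), ([500, 311, 514, 322], 0.56), ([429, 312, 450, 328], 0.55), ([453, 358, 475, 373], 0.51)]
onion [([194, 312, 229, 350], 0.59)]
carrot_a [([252, 141, 272, 213], 0.85), ([328, 167, 361, 193], 0.73), ([273, 116, 297, 189], 0.59)]
pinch_bowl [([329, 162, 363, 194], 0.86)]
```

View pics/top0.png

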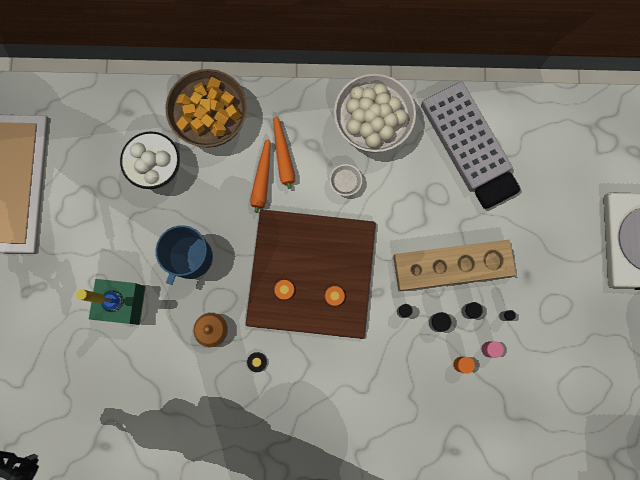

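View pics/scene0.png

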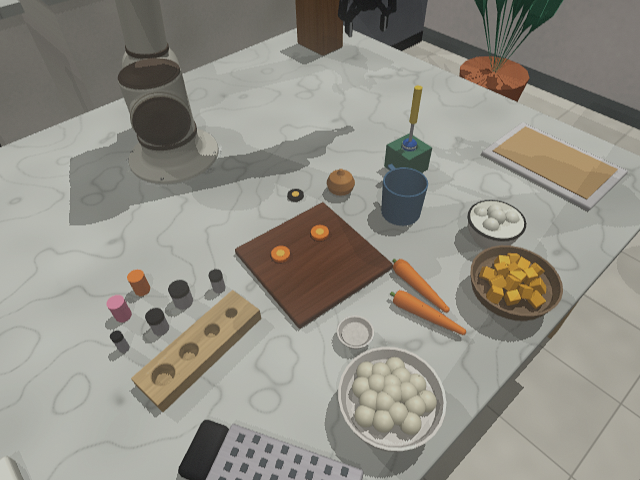

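Top view: slices at (284,289) and (335,296), a black look-alike at (257,362), black-capped cutters at (405,311), (441,322), (473,311) and (509,315), decoys in orange (465,365) and pink (495,349). The scene view agrees: two slices, four cutters.

```bash
cat > m1.py <<'E'
from h import *
p=bot.camera('top'); F=p['frame']
def rg(n,near):
    c=[d for d in bot.cut_out(p,n)]
    c=[d for d in c if np.hypot((d['box'][0]+d['box'][2])/2-near[0],(d['box'][1]+d['box'][3])/2-near[1])<15]
    return c[0]['region'].astype(np.uint8) if c else None
def world(m,z):
    v,u=np.nonzero(m); return np.array([back(p,a,z)[:2] for a in np.c_[u,v]])
hsv=cv2.cvtColor(F,cv2.COLOR_RGB2HSV)
print('cutters')
for c in [(405,311),(441,322),(473,311),(509,315)]:
    x,y=c; sub=F[y-14:y+15,x-14:x+15].max(2)<45
    n,l,st,ce=cv2.connectedComponentsWithStats(sub.astype(np.uint8)); k=1+np.argmax(st[1:,4])
    cc=ce[k]+[x-14,y-14]; print(c,st[k],np.round(back(p,cc,.05),4))
for n,c,z in [('slice0',(284,289),.026),('slice0',(335,296),.026),('block',(455,265),.032),('jug',(186,252),.095),('board',(312,274),.018),('stand',(118,302),.07)]:
    m=rg(n,c)
    if m is None: print(n,'none');continue
    w=world(m,z)
    r=cv2.minAreaRect((w*1000).astype(np.float32)); e=cv2.minEnclosingCircle((w*1000).astype(np.float32))
    print(n,np.round(w.mean(0),4),np.round(r,1).tolist() if 0 else r,e)
E
python3 m1.py
python3 - <<'E'
from h import *
a=cv2.imread('pics/top0.png'); 
c=np.hstack([cv2.resize(a[230:335,385:525],None,fx=3.5,fy=3.5,interpolation=2),cv2.resize(a[220:325,70:160],None,fx=3.5,fy=3.5,interpolation=2)])
cv2.imwrite('pics/c1.png',c);print(c.shape)
E
```

```text
cutters
(405, 311) [  8   7  13  13 138] [ 0.4616 -0.1633  0.05  ]
(441, 322) [  5   5  19  19 295] [ 0.44   -0.2349  0.05  ]
(473, 311) [  6   5  17  16 217] [ 0.4645 -0.3001  0.05  ]
(509, 315) [ 9  9 11 10 88] [ 0.4557 -0.3715  0.05  ]
slice0 [0.5012 0.0806] ((500.8680419921875, 80.40432739257812), (39.18162536621094, 35.9332389831543), 46.27699661254883) ((501.6960144042969, 80.40520477294922), 20.374425888061523)
slice0 [ 0.4902 -0.0231] ((490.90399169921875, -23.321388244628906), (37.445945739746094, 39.02653121948242), 45.811702728271484) ((490.48394775390625, -22.90452766418457), 20.156909942626953)
block [ 0.5571 -0.2662] ((557.737548828125, -266.3069763183594), (79.65884399414062, 246.6610565185547), 8.638428688049316) ((554.9227294921875, -267.588623046875), 125.99908447265625)
jug [0.5631 0.2737] ((563.7339477539062, 274.6374206542969), (111.56228637695312, 102.34187316894531), 26.19515037536621) ((557.9890747070312, 277.1924743652344), 59.94768524169922)
board [0.5377 0.0261] ((538.079345703125, 25.729141235351562), (244.7883758544922, 245.9727783203125), 84.91610717773438) ((537.496826171875, 25.65180206298828), 168.7827911376953)
stand [0.4677 0.4003] ((468.58001708984375, 403.897705078125), (101.36679077148438, 80.17345428466797), 84.99488067626953) ((468.5281982421875, 405.2646789550781), 61.61722183227539)
(368, 805, 3)
```

View pics/c1.png

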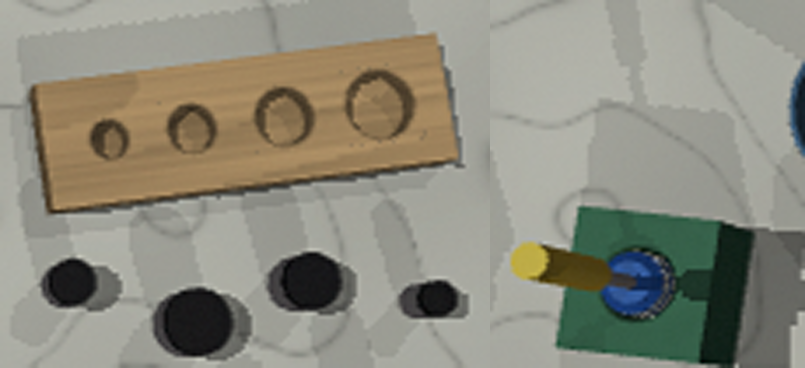

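```bash
cat > m2.py <<'E'
from h import *
p=bot.camera('top')
for n,uv,z in [('h0',(416.4,269.4),.032),('h1',(439.9,266.6),.032),('h2',(466.4,263.1),.032),('h3',(493.6,259.7),.032),('stand',(112.3,301),.07),('handle',(80.9,294.9),.23),('slA',(284,289),.026)]:
    print(n,np.round(back(p,uv,z),4))
d=bot.cut_out(p,'jug'); m=[e for e in d if e['box'][0]<220][0]['region'].astype(np.uint8)
m=cv2.morphologyEx(m,cv2.MORPH_OPEN,cv2.getStructuringElement(2,(25,25)))
v,u=np.nonzero(m)
w=np.array([back(p,a,.095)[:2] for a in np.c_[u,v]])
print('jug px',u.min(),u.max(),v.min(),v.max(),'w',w.min(0),w.max(0),cv2.minEnclosingCircle((w*1000).astype(np.float32)))
q=bot.camera('scene')
for n,uv,z in [('handle',(417.5,86),.23)]: print('scene',n,np.round(back(q,uv,z),4))
print('jug in scene at .5638,.2740', proj(q,[.56,.273,.095]))
s=bot.get_obs(); print(plan([s['ee_pos'][0]+.1,s['ee_pos'][1],s['ee_pos'][2]]))
w=bot.camera('wrist'); print(w['origin'],w['orientation'],w['mtx'])
E
python3 m2.py
```

```text
h0 [ 0.5462 -0.1895  0.032 ]
h1 [ 0.5528 -0.2378  0.032 ]
h2 [ 0.561  -0.2924  0.032 ]
h3 [ 0.5691 -0.3486  0.032 ]
stand [0.4686 0.4129 0.07  ]
handle [0.4678 0.4133 0.23  ]
slA [0.5018 0.0804 0.026 ]
jug px 156 212 225 278 w [0.51369029 0.21749717] [0.61774342 0.32757194] ((566.077880859375, 271.0702209472656), 58.16595458984375)
scene handle [0.4666 0.4171 0.23  ]
jug in scene at .5638,.2740 [399.82001703 180.65344849]
[ 39.8   0.  -91.7]
[0.14805883 0.53521438 0.37422421] [1.62226806e+02 1.88484918e-02 6.65430416e+01] [[367.12357774   0.         324.08959329]
 [  0.         367.12357774 237.08121833]
 [  0.           0.           1.        ]]
```

```bash
python3 -m inch '[[[0,-25,0],[0,0,0],85],[[0,-45,0],[0,0,0],85],[[2,-45,-35],[0,0,0],85],[[4,-45,-75],[0,0,0],85],[[7,-45,-115],[0,0,0],85],[[10,-45,-155],[0,0,0],85],[[12,-45,-195],[0,0,0],85],[[14,-45,-230],[0,0,0],85],[[16,-45,-255],[0,0,0],85],[[16,-45,-264],[0,0,0],85],[[16,-45,-264],[0,0,0],85],[[16,-45,-264],[0,0,0],85]]' 40; python3 - <<'E'
from h import *
p=bot.camera('wrist'); save(p,'w1.png'); print([(d['box'],d['confidence']) for d in bot.search_frame(p,'brush')], [(d['box'],d['confidence']) for d in bot.search_frame(p,'jug')], plan([.468,.4135,.171]))
print(proj(p,[.468,.4135,.23]),proj(p,[.4686,.4129,.07]),proj(p,[.567,.277,.095]))
E
```

```text
time: 3.15
ee_pos: [0.4669, 0.4143, 0.2764]
tcp_rot: [-90.0, 0.0, 66.5]
wrist_force: [-0.1, -0.4, -0.1]
opening: 0.085
[([304.3, 187.9, 342.0, 289.6], 0.66)] [([204.9, 271.8, 297.8, 394.0], 0.94)] [ -0.5 105.7  -1.7]
[323.80994143 267.99963805] [323.66715997 205.36844905] [240.41485806 348.28907732]
```

View pics/w1.png

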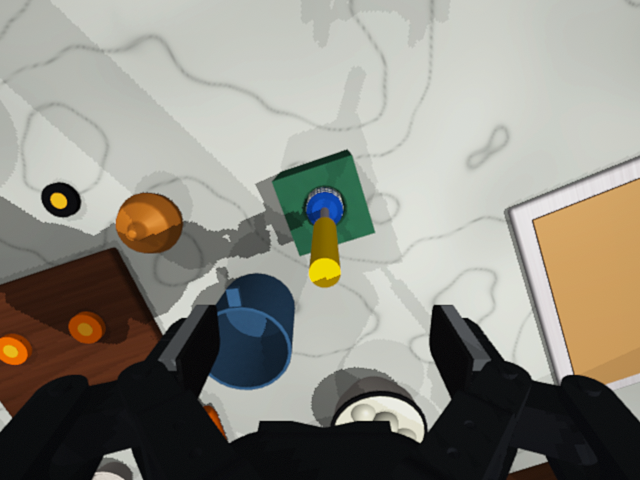

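Handle top at (325,271), as predicted. The jug's rim is centred about (251,348), some 11 px off the prediction, so I re-measure the rim.

```bash
python3 -m inch '[[[-0.5,30,-1.5],[0,0,0],85],[[-0.5,60,-1.5],[0,0,0],85],[[-0.5,90,-1.5],[0,0,0],85],[[-0.5,105,-1.5],[0,0,0],85],[[-0.5,105,-1.5],[0,0,0],85],[[-0.5,105,-1.5],[0,0,0],10],[[-0.5,105,-1.5],[0,0,0],10],[[-0.5,105,-1.5],[0,0,0],10],[[-0.5,105,-1.5],[0,0,0],10],[[-0.5,105,-1.5],[0,0,0],10],[[-0.5,105,-1.5],[0,0,0],10],[[-0.5,105,-1.5],[0,0,0],10],[[-0.5,105,-1.5],[0,0,0],10],[[-0.5,105,-1.5],[0,0,0],10]]' 60; python3 - <<'E'
from h import *
from scipy.optimize import least_squares
# jug silhouette fit in three views: model hull = foot circle r46 z0 + rim circle r50 z.095, box compared
t=np.linspace(0,2*np.pi,60)
def pts(x,y): return np.vstack([np.c_[x+.046*np.cos(t),y+.046*np.sin(t),0*t],np.c_[x+.05*np.cos(t),y+.05*np.sin(t),0*t+.095]])
for c in ['top','scene','wrist']:
    p=bot.camera(c); d=bot.search_frame(p,'jug')
    if not d: print(c,'none');continue
    b=np.array(max(d,key=lambda e:(e['box'][2]-e['box'][0]))['box'])
    def f(a):
        q=np.array([proj(p,X) for X in pts(*a)]); return np.r_[q.min(0),q.max(0)]-b
    r=least_squares(f,[.567,.277],loss='soft_l1'); print(c,b,r.x,f(r.x))
s=bot.get_obs(); print(s['ee_pos'],s['opening'],s['wrist_force'])
E
```

```text
time: 4.7
ee_pos: [0.4681, 0.4137, 0.1724]
tcp_rot: [-90.0, -0.1, 66.6]
wrist_force: [0.6, 0.4, 5.4]
opening: 0.0166
top [157.8 223.5 210.8 284.2] [0.56612882 0.27679412] [-1.8224314   2.2777068   2.94111345 -4.50069959]
scene [129.  291.3 260.7 413.9] [ 0.59146102 -0.33935832] [  2.12969148  42.72996086 -57.0336654   -1.28726859]
wrist [168.7 311.8 266.9 476.5] [0.57385828 0.29397645] [-1.12300411 -0.71607579 35.1973278   0.9504889 ]
[0.4680639  0.41373941 0.17239838] 0.01664653816314329 [ 0.10562541 -0.55470757  4.75932134]
```

```bash
python3 -m inch '[[[0,-10,0],[0,0,0],10],[[0,-30,0],[0,0,0],10],[[0,-50,0],[0,0,0],10],[[0,-75,0],[0,0,0],10],[[0,-100,0],[0,0,0],10],[[0,-120,0],[0,0,0],10],[[0,-120,0],[0,0,0],10],[[0,-120,0],[0,0,0],10]]' ; python3 - <<'E'
from h import *
from scipy.optimize import least_squares
t=np.linspace(0,2*np.pi,60)
def pts(x,y): return np.vstack([np.c_[x+.046*np.cos(t),y+.046*np.sin(t),0*t],np.c_[x+.05*np.cos(t),y+.05*np.sin(t),0*t+.095]])
for c in ['scene','wrist']:
    p=bot.camera(c); d=bot.search_frame(p,'jug'); save(p,c+'2.png')
    d=[e for e in d if abs((e['box'][0]+e['box'][2])/2-(406 if c=='scene' else 240))<25]
    if not d: print(c,'none');continue
    b=np.array(d[0]['box'])
    def f(a):
        q=np.array([proj(p,X) for X in pts(*a)]); return np.r_[q.min(0),q.max(0)]-b
    r=least_squares(f,[.567,.277],loss='soft_l1'); print(c,b,r.x,f(r.x))
s=bot.get_obs(); print(s['ee_pos'],s['opening'],s['wrist_force'],plan([.569,.281,.292]))
E
```

```text
time: 5.8
ee_pos: [0.4681, 0.4137, 0.292]
tcp_rot: [-90.0, -0.1, 66.6]
wrist_force: [-1.4, 0.3, -0.7]
opening: 0.0164
scene [381.9 164.5 426.7 226.6] [0.56755142 0.28156092] [-1.22048793  1.77954176  1.02726023 -1.57770343]
wrist [198.5 266.8 295.7 356.7] [0.5547383  0.28590654] [ -0.36523382 -12.39836549   0.47022748  10.41705042]
[0.4676521  0.41337434 0.29110148] 0.016609697309418792 [-0.23475762 -1.07650967 -0.96331795] [ -81.2   -0.9 -145.6]
```

View pics/wrist2.png

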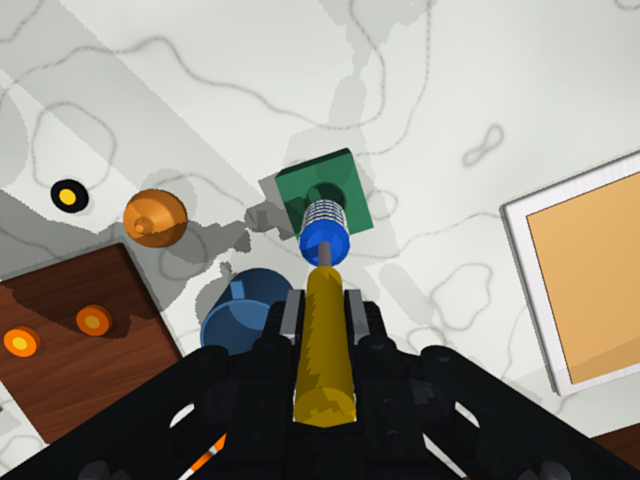

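Brush held straight in the jaws, and its tip has cleared the stand (bristles about (325,245)). Now the strokes.

```bash
python3 -m inch '[[[-12,0,-21],[0,0,0],10],[[-28,0,-50],[0,0,0],10],[[-44,0,-80],[0,0,0],10],[[-60,0,-110],[0,0,0],10],[[-74,0,-132],[0,0,0],10],[[-81,0,-145],[0,0,0],10],[[-81,0,-145],[0,0,0],10],[[-81,0,-145],[0,0,0],10],[[-81,0,-145],[0,0,0],10]]'; python3 - <<'E'
from h import *
p=bot.camera('scene'); a=cv2.resize(p['frame'][60:240,340:480,::-1],None,fx=3,fy=3); cv2.imwrite('pics/c2.png',a); print(plan([.568,.281,.175]))
E
```

```text
time: 6.9
ee_pos: [0.568, 0.2824, 0.291]
tcp_rot: [-90.0, 0.0, 66.7]
wrist_force: [0.4, -0.3, -1.0]
opening: 0.0169
[ -1.3 116.1  -0.7]
```

View pics/c2.png

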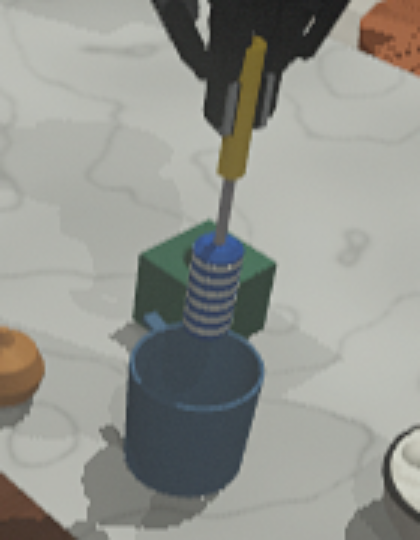

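```bash
python3 -m inch '[[[-1,15,0],[0,0,0],10],[[-1,30,0],[0,0,0],10],[[-1,45,0],[0,0,0],10],[[-1,60,0],[0,0,0],10],[[-1,75,0],[0,0,0],10],[[-1,90,0],[0,0,0],10],[[-1,102,0],[0,0,0],10],[[-1,110,0],[0,0,0],10],[[-1,114,0],[0,0,0],10],[[-1,114,0],[0,0,0],10],[[-1,114,0],[0,0,0],10],[[-1,114,0],[0,0,0],10],[[-1,114,0],[0,0,0],10]]'
```

```text
time: 8.25
ee_pos: [0.5677, 0.2816, 0.1776]
tcp_rot: [-90.0, -0.0, 66.7]
wrist_force: [0.2, -0.2, -0.9]
opening: 0.0165
```

```bash
python3 -m inch '[[[0,4,0],[0,0,0],10],[[0,4,0],[0,0,0],10],[[0,4,0],[0,0,0],10],[[0,-15,0],[0,0,0],10],[[0,-35,0],[0,0,0],10],[[0,-55,0],[0,0,0],10],[[0,-65,0],[0,0,0],10],[[0,-65,0],[0,0,0],10],[[0,-65,0],[0,0,0],10],[[0,-65,0],[0,0,0],10],[[0,-50,0],[0,0,0],10],[[0,-30,0],[0,0,0],10],[[0,-14,0],[0,0,0],10],[[0,-2,0],[0,0,0],10],[[0,4,0],[0,0,0],10],[[0,4,0],[0,0,0],10],[[0,4,0],[0,0,0],10],[[0,4,0],[0,0,0],10],[[0,4,0],[0,0,0],10]]'
python3 -m inch '[[[0,-15,0],[0,0,0],10],[[0,-35,0],[0,0,0],10],[[0,-55,0],[0,0,0],10],[[0,-67,0],[0,0,0],10],[[0,-67,0],[0,0,0],10],[[0,-67,0],[0,0,0],10],[[0,-67,0],[0,0,0],10],[[0,-50,0],[0,0,0],10],[[0,-30,0],[0,0,0],10],[[0,-14,0],[0,0,0],10],[[0,-3,0],[0,0,0],10],[[0,0,0],[0,0,0],10],[[0,0,0],[0,0,0],10],[[0,0,0],[0,0,0],10],[[0,0,0],[0,0,0],10]]'
python3 -c "
from h import *
print(plan([.468,.4137,.292]))"
```

```text
time: 10.15
ee_pos: [0.568, 0.2817, 0.1744]
tcp_rot: [-90.0, -0.1, 66.7]
wrist_force: [0.2, -0.2, -0.8]
opening: 0.0167
time: 11.65
ee_pos: [0.5683, 0.2819, 0.1753]
tcp_rot: [-90.1, -0.1, 66.7]
wrist_force: [-0.5, 0.2, -0.6]
opening: 0.0166
[  81.6 -116.7  144.1]
```

```bash
python3 -m inch '[[[0,-15,0],[0,0,0],10],[[0,-40,0],[0,0,0],10],[[0,-65,0],[0,0,0],10],[[0,-90,0],[0,0,0],10],[[0,-110,0],[0,0,0],10],[[0,-117,0],[0,0,0],10],[[0,-117,0],[0,0,0],10],[[16,-117,28],[0,0,0],10],[[32,-117,57],[0,0,0],10],[[50,-117,88],[0,0,0],10],[[66,-117,117],[0,0,0],10],[[78,-117,137],[0,0,0],10],[[81.5,-117,144],[0,0,0],10],[[81.5,-117,144],[0,0,0],10],[[81.5,-117,144],[0,0,0],10],[[81.5,-117,144],[0,0,0],10]]'
python3 -c "
from h import *
print(plan([.4681,.4137,.292]),bot.get_obs()['tcp_rot'])
p=bot.camera('wrist');save(p,'w3.png')"
```

```text
time: 13.25
ee_pos: [0.4688, 0.4126, 0.292]
tcp_rot: [-90.1, -0.1, 66.6]
wrist_force: [-0.0, 0.4, -0.9]
opening: 0.0164
[0.7 0.  1. ] [-90.09877484  -0.1135633   66.59555922]
```

View pics/w3.png

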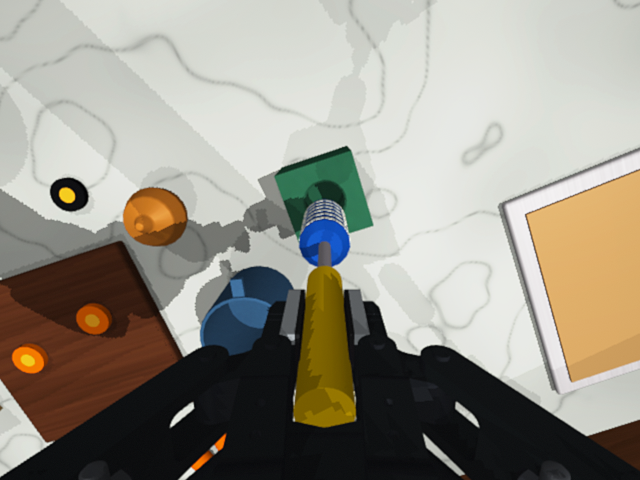

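The brush sits the same in the jaws as at lift-off, over the hole. One slice has been knocked ((20,342) to (29,360)), so I will measure it again. Now lowering.

```bash
python3 -m inch '[[[0.5,15,1],[0,0,0],10],[[0.5,30,1],[0,0,0],10],[[0.5,45,1],[0,0,0],10],[[0.5,55,1],[0,0,0],10],[[0.5,65,1],[0,0,0],10],[[0.5,75,1],[0,0,0],10],[[0.5,85,1],[0,0,0],10],[[0.5,95,1],[0,0,0],10],[[0.5,105,1],[0,0,0],10],[[0.5,112,1],[0,0,0],10],[[0.5,117,1],[0,0,0],10],[[0.5,117,1],[0,0,0],10],[[0.5,117,1],[0,0,0],10],[[0.5,117,1],[0,0,0],10]]'
```

```text
time: 14.7
ee_pos: [0.4685, 0.4138, 0.1757]
tcp_rot: [-90.1, -0.2, 66.6]
wrist_force: [-0.2, -0.6, -0.8]
opening: 0.0164
```

```bash
python3 -m inch '[[[0,2,0],[0,0,0],10],[[0,2,0],[0,0,0],10],[[0,2,0],[0,0,0],25],[[0,2,0],[0,0,0],40],[[0,2,0],[0,0,0],60],[[0,2,0],[0,0,0],85],[[0,2,0],[0,0,0],85],[[0,2,0],[0,0,0],85],[[0,2,0],[0,0,0],85],[[0,2,0],[0,0,0],85],[[0,-20,0],[0,0,0],85],[[0,-50,0],[0,0,0],85],[[0,-80,0],[0,0,0],85],[[0,-110,0],[0,0,0],85],[[0,-110,0],[0,0,0],85],[[0,-110,0],[0,0,0],85]]'
cat > m3.py <<'E'
from h import *
p=bot.camera('top')
for d in bot.cut_out(p,'slice0'):
    v,u=np.nonzero(d['region']); print(d['box'],round(d['confidence'],2),np.round(back(p,[u.mean(),v.mean()],.026),4))
E
python3 m3.py
python3 - <<'E'
from h import *
p=bot.camera('top');q=bot.camera('scene')
a=np.hstack([cv2.resize(x['frame'][r:r+160,c:c+160,::-1],None,fx=2.5,fy=2.5) for x,r,c in [(p,220,60),(q,70,330)]]); cv2.imwrite('pics/c3.png',a)
s=bot.get_obs(); print(s['ee_pos'],s['opening'],s['q'])
E
```

```text
time: 16.3
ee_pos: [0.4684, 0.4139, 0.2861]
tcp_rot: [-90.2, -0.2, 66.6]
wrist_force: [0.5, 0.2, 0.8]
opening: 0.0849
[248.2, 349.8, 269.5, 374.9] 0.79 [0.3543 0.1312 0.026 ]
[274.6, 279.6, 294.5, 300.6] 0.78 [0.5014 0.0806 0.026 ]
[329.0, 276.1, 347.7, 296.0] 0.77 [ 0.5169 -0.0307  0.026 ]
[0.46795419 0.4134258  0.28440672] 0.08490285060884216 [ 4.14773219e+01  1.75612232e+01  3.07116659e+01  1.03059045e+02
 -3.84114666e-02  6.48872626e+01]
```

View pics/c3.png

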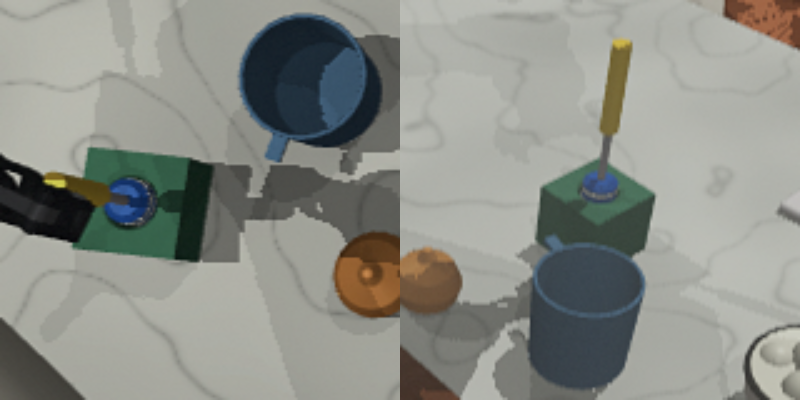

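Brush upright in its stand. Next the first slice, turning the jaws along the block's x on the way.

```bash
python3 -m inch '[[[-20,0,-12],[0,0.12,0],60],[[-58,0,-32],[0,0.25,0],60],[[-98,0,-55],[0,0.38,0],60],[[-138,0,-77],[0,0.51,0],60],[[-178,0,-100],[0,0.64,0],60],[[-218,0,-122],[0,0.77,0],60],[[-255,20,-142],[0,0.9,0],60],[[-282,60,-157],[0,1.02,0],60],[[-292,105,-163],[0,1.02,0],60],[[-292,140,-163],[0,1.02,0],60],[[-292,155,-163],[0,1.02,0],60],[[-292,155,-163],[0,1.02,0],60],[[-292,155,-163],[0,1.02,0],60]]'
python3 - <<'E'
from h import *
p=bot.camera('wrist');save(p,'w4.png')
for d in bot.cut_out(p,'slice0'):
    v,u=np.nonzero(d['region']); print(d['box'],round(d['confidence'],2),np.round(back(p,[u.mean(),v.mean()],.024),4))
print(plan([.5014,.0806,.03]))
E
```

```text
time: 17.8
ee_pos: [0.5022, 0.0812, 0.1307]
tcp_rot: [-90.0, -0.2, 8.2]
wrist_force: [-0.4, 0.2, 0.4]
opening: 0.0602
[299.4, 344.7, 346.4, 392.3] 0.92 [ 0.5194 -0.0306  0.024 ]
[298.6, 210.9, 353.5, 259.9] 0.87 [0.5033 0.0799 0.024 ]
[96.2, 101.9, 157.0, 161.9] 0.59 [0.3655 0.1344 0.024 ]
[562.1, 164.2, 640.0, 223.1] 0.45 [0.6903 0.1392 0.024 ]
[ -1.9 101.4  -0.6]
```

View pics/w4.png

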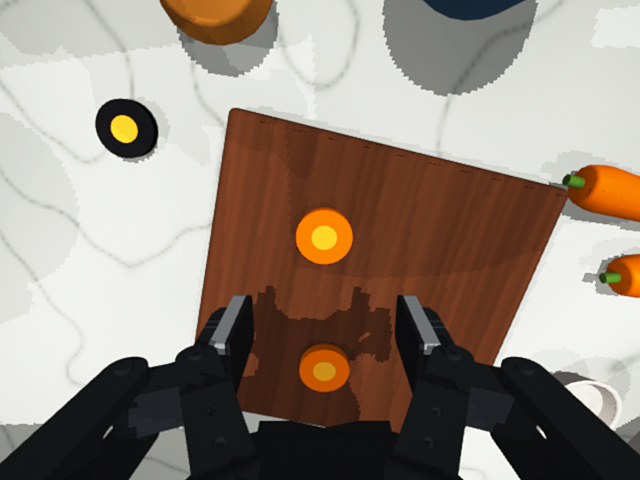

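Slices at (324,236) and (324,371), both matching the top view. Descending to the first.

```bash
python3 -m inch '[[[0,30,-1],[0,0,0],52],[[0,60,-1],[0,0,0],52],[[0,85,-1],[0,0,0],52],[[0,100,-1],[0,0,0],52],[[0,108,-1],[0,0,0],52],[[0,110,-1],[0,0,0],52],[[0,110,-1],[0,0,0],52]]'
python3 -m inch '[[[0,2,0],[0,0,0],52],[[0,2,0],[0,0,0],52],[[0,2,0],[0,0,0],52]]'
```

```text
time: 18.6
ee_pos: [0.504, 0.0806, 0.0224]
tcp_rot: [-90.0, -0.3, 8.2]
wrist_force: [0.2, -0.1, -0.5]
opening: 0.0518
time: 18.9
ee_pos: [0.5043, 0.0806, 0.0209]
tcp_rot: [-90.0, -0.4, 8.2]
wrist_force: [-0.1, 0.2, -0.5]
opening: 0.0519
```

```bash
python3 -m inch '[[[0,2.5,0],[0,0,0],48],[[0,3.5,0],[0,0,0],48],[[0,3.5,0],[0,0,0],48]]'
python3 -m inch '[[[0,2,0],[0,0,0],48],[[0,2,0],[0,0,0],48]]'
```

```text
time: 19.2
ee_pos: [0.5042, 0.0806, 0.0172]
tcp_rot: [-90.0, -0.4, 8.2]
wrist_force: [1.1, -0.4, -0.1]
opening: 0.0482
time: 19.4
ee_pos: [0.5044, 0.0807, 0.0155]
tcp_rot: [-90.0, -0.4, 8.2]
wrist_force: [-0.9, -1.3, 4.5]
opening: 0.0482
```

```bash
python3 -m inch '[[[0,-1.5,0],[0,0,0],48],[[0,-1.5,0],[0,0,0],34],[[0,-1.5,0],[0,0,0],34],[[0,-1.5,0],[0,0,0],34],[[0,-1.5,0],[0,0,0],34],[[0,-1.5,0],[0,0,0],34],[[0,-1.5,0],[0,0,0],34],[[0,-10,0],[0,0,0],34],[[0,-35,0],[0,0,0],34],[[0,-70,0],[0,0,0],34],[[0,-110,0],[0,0,0],34],[[0,-130,0],[0,0,0],34],[[0,-130,0],[0,0,0],34]]' 25
python3 -c "
from h import *
print(plan([.567,.280,.146]))"
```

```text
time: 20.7
ee_pos: [0.505, 0.0807, 0.1493]
tcp_rot: [-90.0, -0.7, 8.2]
wrist_force: [-0.0, 0.2, -0.6]
opening: 0.0383
[ 89.7   4.5 188.4]
```

```bash
python3 -m inch '[[[14,0,30],[0,0,0],34],[[32,0,68],[0,0,0],34],[[51,0,108],[0,0,0],34],[[70,0,148],[0,0,0],34],[[84,0,176],[0,0,0],34],[[89.5,0,188],[0,0,0],34],[[89.5,0,188],[0,0,0],34],[[89.5,0,188],[0,0,0],34],[[89.5,20,188],[0,0,0],34],[[89.5,42,188],[0,0,0],34],[[89.5,55,188],[0,0,0],34],[[89.5,55,188],[0,0,0],34],[[89.5,55,188],[0,0,0],34]]'
python3 - <<'E'
from h import *
p=bot.camera('scene'); q=bot.camera('wrist')
a=np.hstack([cv2.resize(p['frame'][60:240,340:480,::-1],(350,450)),cv2.resize(q['frame'][120:480,160:500,::-1],(425,450))]); cv2.imwrite('pics/c5.png',a)
E
```

```text
time: 22.0
ee_pos: [0.5675, 0.279, 0.0963]
tcp_rot: [-90.0, -0.7, 8.1]
wrist_force: [0.1, -0.9, 0.6]
opening: 0.0385
```

View pics/c5.png

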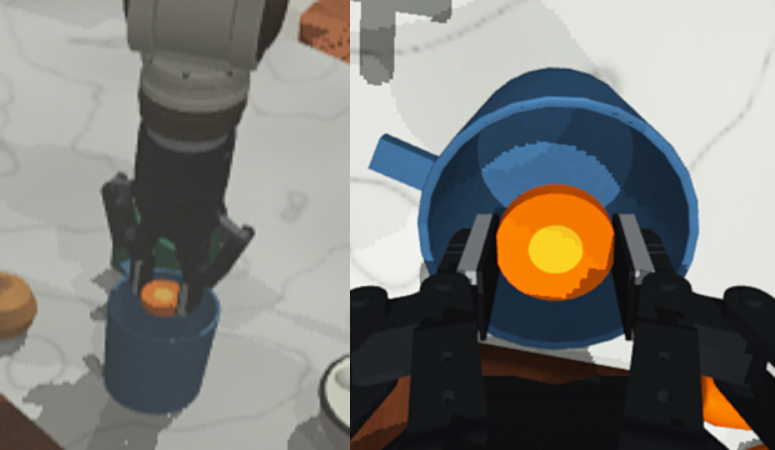

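Slice centred in the jug's mouth, so I release it there and go to the second.

```bash
python3 -m inch '[[[0,0,0],[0,0,0],52],[[0,0,0],[0,0,0],52],[[0,0,0],[0,0,0],52],[[0,0,0],[0,0,0],52],[[0,-25,0],[0,0,0],52],[[0,-50,0],[0,0,0],52],[[0,-55,0],[0,0,0],52],[[-10,-55,-33],[0,0,0],52],[[-22,-55,-72],[0,0,0],52],[[-35,-55,-115],[0,0,0],52],[[-48,-55,-155],[0,0,0],52],[[-61,-55,-198],[0,0,0],52],[[-74,-55,-240],[0,0,0],52],[[-86,-55,-277],[0,0,0],52],[[-92,-45,-296],[0,0,0],52],[[-93,-35,-300],[0,0,0],52],[[-93,-35,-300],[0,0,0],52],[[-93,-35,-300],[0,0,0],52]]'
python3 - <<'E'
from h import *
p=bot.camera('wrist')
for d in bot.cut_out(p,'slice0'):
    v,u=np.nonzero(d['region']); print(d['box'],round(d['confidence'],2),np.round(back(p,[u.mean(),v.mean()],.024),4))
print(plan([.518,-.0307,.0175]))
p=bot.camera('top')
for d in bot.cut_out(p,'slice0'):
    v,u=np.nonzero(d['region']); print(d['box'],round(d['confidence'],2),np.round(back(p,[u.mean(),v.mean()],.024),4))
E
```

```text
time: 23.9
ee_pos: [0.518, -0.0299, 0.1299]
tcp_rot: [-89.9, -0.8, 8.2]
wrist_force: [-0.3, 0.1, 0.6]
opening: 0.0519
[294.8, 210.2, 347.9, 265.2] 0.77 [ 0.5194 -0.0313  0.024 ]
[ -2.1 113.   -1.1]
[180.3, 248.2, 198.9, 266.7] 0.65 [0.5667 0.2768 0.024 ]
[247.8, 349.4, 266.7, 372.8] 0.56 [0.3548 0.1317 0.024 ]
[397.3, 239.9, 515.6, 287.9] 0.52 [ 0.5578 -0.2734  0.024 ]
```

```bash
python3 -m inch '[[[-1,30,-1],[0,0,0.014],50],[[-1,60,-1],[0,0,0.014],50],[[-1,85,-1],[0,0,0.014],50],[[-1,102,-1],[0,0,0.014],48],[[-1,110,-1],[0,0,0.014],48],[[-1,112,-1],[0,0,0.014],48],[[-1,113,-1],[0,0,0.014],48],[[-1,113,-1],[0,0,0.014],48]]'
```

```text
time: 24.9
ee_pos: [0.5198, -0.0305, 0.0186]
tcp_rot: [-90.0, -0.1, 8.3]
wrist_force: [0.2, -0.2, -0.8]
opening: 0.048
```

```bash
python3 -m inch '[[[0,2,0],[0,0,0],48],[[0,2,0],[0,0,0],48],[[0,2,0],[0,0,0],34],[[0,2,0],[0,0,0],34],[[0,2,0],[0,0,0],34],[[0,2,0],[0,0,0],34],[[0,2,0],[0,0,0],34],[[0,2,0],[0,0,0],34],[[0,-10,0],[0,0,0],34],[[0,-35,0],[0,0,0],34],[[0,-70,0],[0,0,0],34],[[0,-110,0],[0,0,0],34],[[0,-128,0],[0,0,0],34],[[0,-128,0],[0,0,0],34]]' 25
python3 -c "
from h import *
print(plan([.566,.279,.146]))"
```

```text
time: 26.3
ee_pos: [0.521, -0.0308, 0.1505]
tcp_rot: [-90.0, -0.4, 8.3]
wrist_force: [0.5, 0.3, -0.3]
opening: 0.0385
[ 89.    5.  300.1]
```

```bash
python3 -m inch '[[[9,0,30],[0,0,0],34],[[20,0,68],[0,0,0],34],[[32,0,108],[0,0,0],34],[[44,0,150],[0,0,0],34],[[57,0,193],[0,0,0],34],[[70,0,236],[0,0,0],34],[[82,0,276],[0,0,0],34],[[89,0,298],[0,0,0],34],[[89,0,300],[0,0,0],34],[[89,0,300],[0,0,0],34],[[89,25,300],[0,0,0],34],[[89,48,300],[0,0,0],34],[[89,55,300],[0,0,0],34],[[89,55,300],[0,0,0],34],[[89,55,300],[0,0,0],34],[[89,55,300],[0,0,0],52],[[89,55,300],[0,0,0],52],[[89,55,300],[0,0,0],52],[[89,55,300],[0,0,0],52],[[89,30,300],[0,0,0],52]]'
python3 - <<'E'
from h import *
R0=Rm(bot.get_obs()['tcp_rot'])
print(plan([.4616,-.1633,.14]))
E
```

```text
time: 28.3
ee_pos: [0.5647, 0.2783, 0.1179]
tcp_rot: [-90.1, -0.1, 8.3]
wrist_force: [-0.0, 0.4, -0.1]
opening: 0.0518
[-165.5  -21.5 -422.2]
```

```bash
python3 -m inch '[[[0,-25,0],[0,0,0],52],[[0,-40,0],[0,0,0],52],[[-12,-40,-30],[0,0,0],52],[[-28,-40,-70],[0,0,0],52],[[-44,-40,-112],[0,0,0],52],[[-60,-40,-154],[0,0,0],52],[[-76,-40,-196],[0,0,0],52],[[-93,-40,-238],[0,0,0],52],[[-109,-40,-280],[0,0,0],52],[[-126,-40,-322],[0,0,0],52],[[-142,-40,-364],[0,0,0],52],[[-156,-40,-400],[0,0,0],52],[[-164,-40,-419],[0,0,0],52],[[-165.5,-40,-422],[0,0,0],52],[[-165.5,-40,-422],[0,0,0],52],[[-165.5,-40,-422],[0,0,0],52]]'
cat > m4.py <<'E'
from h import *
import sys
p=bot.camera('top')
print('slices',[(np.round(d['box']).tolist(),round(d['confidence'],2)) for d in bot.search_frame(p,'slice0')])
p=bot.camera('wrist'); save(p,sys.argv[1]); F=p['frame']
n,l,st,ce=cv2.connectedComponentsWithStats((F.max(2)<50).astype(np.uint8))
for k in range(1,n):
    if 150<st[k,4]<6000 and st[k,1]+st[k,3]<479: 
        w=[back(p,(ce[k][0]+e,ce[k][1]),.05) for e in (0,)]; print(st[k],np.round(w[0],4), 'd',round(2*np.sqrt(st[k,4]/np.pi),1))
E
python3 m4.py w6.png; python3 -c "
from h import *
print(bot.get_obs()['ee_pos'],bot.get_obs()['tcp_rot'])"
```

```text
time: 29.9
ee_pos: [0.4618, -0.1623, 0.1586]
tcp_rot: [-90.1, -0.1, 8.3]
wrist_force: [0.5, -0.2, -0.2]
opening: 0.0521
slices [([248.0, 352.0, 267.0, 375.0], 0.74), ([179.0, 245.0, 196.0, 263.0], 0.57), ([76.0, 291.0, 124.0, 312.0], 0.22)]
[ 307  217   36   38 1065] [ 0.4632 -0.1642  0.05  ] d 36.8
[ 286  370   38   40 1249] [ 0.4664 -0.2989  0.05  ] d 39.9
[ 0.46182507 -0.16211575  0.1584712 ] [-90.11538118  -0.11228195   8.35547498]
```

View pics/w6.png

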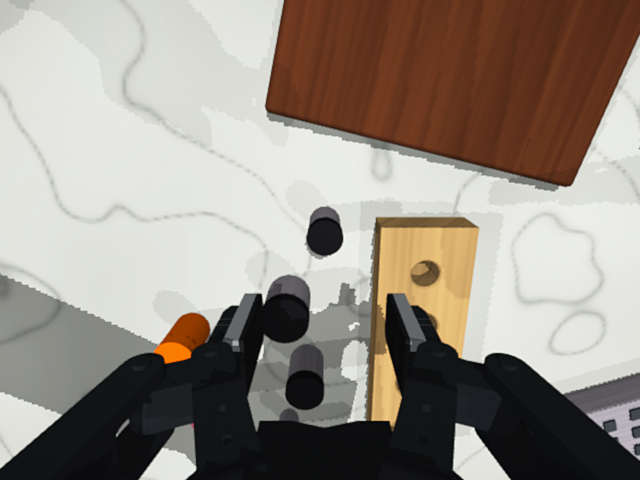

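```bash
python3 -m inch '[[[0.5,30,-2],[0,0,0],50],[[0.5,65,-2],[0,0,0],50],[[0.5,95,-2],[0,0,0],50],[[0.5,115,-2],[0,0,0],50],[[0.5,124,-2],[0,0,0],50],[[0.5,125,-2],[0,0,0],50],[[0.5,125,-2],[0,0,0],50],[[0.5,125,-2],[0,0,0],20],[[0.5,125,-2],[0,0,0],20],[[0.5,125,-2],[0,0,0],20],[[0.5,125,-2],[0,0,0],20],[[0.5,125,-2],[0,0,0],20],[[0.5,125,-2],[0,0,0],20],[[0.5,125,-2],[0,0,0],20],[[0.5,125,-2],[0,0,0],20]]' 40
python3 -m inch '[[[0,-20,0],[0,0,0],20],[[0,-45,0],[0,0,0],20],[[0,-70,0],[0,0,0],20],[[0,-70,0],[0,0,0],20],[[0,-70,0],[0,0,0],20]]'
python3 - <<'E'
from h import *
print(plan([.5531,-.2379,.103]))
E
```

```text
time: 31.55
ee_pos: [0.4636, -0.1645, 0.0348]
tcp_rot: [-90.2, -0.2, 8.3]
wrist_force: [-0.2, 0.5, 5.6]
opening: 0.0239
time: 32.05
ee_pos: [0.4636, -0.1645, 0.1051]
tcp_rot: [-90.2, -0.3, 8.3]
wrist_force: [0.2, 0.2, -2.1]
opening: 0.0242
[ 77.9   2.8 -85.6]
```

```bash
python3 -m inch '[[[15,0,-17],[0.002,0,0.005],20],[[40,0,-44],[0.003,0,0.005],20],[[65,0,-71],[0.003,0,0.005],20],[[78,0,-86],[0.003,0,0.005],20],[[78,0,-86],[0.003,0,0.005],20],[[78,0,-86],[0.003,0,0.005],20],[[78,0,-86],[0.003,0,0.005],20]]'
python3 - <<'E'
from h import *
p=bot.camera('wrist'); save(p,'w7.png')
s=bot.get_obs(); print(s['ee_pos'],s['tcp_rot'],plan([.5531,-.2379,.103]))
for X in [[.5462,-.1894,.032],[.5531,-.2379,.032]]: print(proj(p,X))
a=cv2.resize(p['frame'][180:420,200:460,::-1],None,fx=2.5,fy=2.5); cv2.imwrite('pics/c7.png',a)
E
```

```text
time: 32.75
ee_pos: [0.5524, -0.2376, 0.1051]
tcp_rot: [-90.0, 0.1, 8.4]
wrist_force: [0.0, 0.7, -1.6]
opening: 0.024
[ 0.55253852 -0.23763099  0.10547155] [-8.99997853e+01  4.51244007e-02  8.36245937e+00] [ 0.5  2.5 -0.3]
[324.76223931 171.60413155]
[324.33459079 250.47160475]
```

View pics/c7.png

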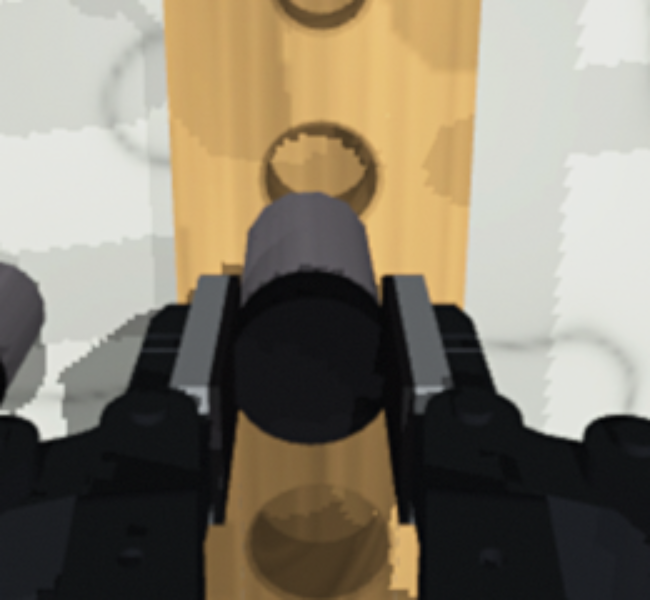

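```bash
cat > ext.py <<'E'
from h import *
def ext(p,x,y,z,r,crop=None):
    t=np.linspace(0,2*np.pi,90); q=np.array([proj(p,[x+r*np.cos(a),y+r*np.sin(a),z]) for a in t])
    if crop: q=(q-np.array(crop[:2]))*crop[2]
    return 'L R T B',np.round([q[:,0].min(),q[:,0].max(),q[:,1].min(),q[:,1].max()],1)
E
python3 - <<'E'
from ext import *
p=bot.camera('wrist'); s=bot.get_obs(); x,y,z=s['ee_pos']; c=(200,180,2.5)
for zz in (.015,.013): print('cap',ext(p,x,y,z+zz,.013,c))
print('hole1',ext(p,.5531,-.2379,.032,.01425,c)); print('hole2',ext(p,.5609,-.2923,.032,.01725,c))
print('hole0',ext(p,.5462,-.1894,.032,.01125,c))
E
```

```text
cap ('L R T B', array([224.9, 389.1, 290.1, 434.4]))
cap ('L R T B', array([226. , 388.1, 284.2, 427. ]))
hole1 ('L R T B', array([253.3, 367. , 120.9, 228. ]))
hole2 ('L R T B', array([245.2, 373.5, 310.4, 423. ]))
hole0 ('L R T B', array([263.2, 359.2, -70.5,  26.2]))
```

```bash
python3 - <<'E'
from ext import *
p=bot.camera('wrist'); s=bot.get_obs(); x,y,z=s['ee_pos']; c=(200,180,2.5); q=bot.camera('scene')
for zz in (-.035,-.033): print('foot',ext(p,x,y,z+zz,.013,c))
print('hole3',ext(p,.569,-.3488,.032,.02025,c))
# scene: foot and hole
print(z)
cc=proj(q,[x,y,z+.015]); r0,c0=int(cc[1])-40,int(cc[0])-60
a=cv2.resize(q['frame'][r0:r0+150,c0:c0+150,::-1],None,fx=4,fy=4); cv2.imwrite('pics/c8.png',a); cr=(c0,r0,4)
print('scene foot',ext(q,x,y,z-.035,.013,cr),'cap',ext(q,x,y,z+.015,.013,cr))
for n,h in enumerate([(.5462,-.1894,.032,.01125),(.5531,-.2379,.032,.01425),(.5609,-.2923,.032,.01725),(.569,-.3488,.032,.02025)]): print('scene hole',n,ext(q,*h,cr))
E
```

```text
foot ('L R T B', array([246.2, 369.8, 178.6, 292.4]))
foot ('L R T B', array([245.6, 370.4, 181.9, 296.7]))
hole3 ('L R T B', array([237.7, 378.3, 481.8, 597. ]))
0.10594408526429226
scene foot ('L R T B', array([235.2, 293.8, 202.4, 252. ])) cap ('L R T B', array([210.7, 272.1, 138.2, 188.7]))
scene hole 0 ('L R T B', array([335.1, 382.6, 184.1, 224. ]))
scene hole 1 ('L R T B', array([250.1, 312.1, 246.9, 300.5]))
scene hole 2 ('L R T B', array([149.4, 227.4, 322.2, 391.6]))
scene hole 3 ('L R T B', array([ 37.6, 133.1, 405.7, 493.2]))
```

View pics/c8.png

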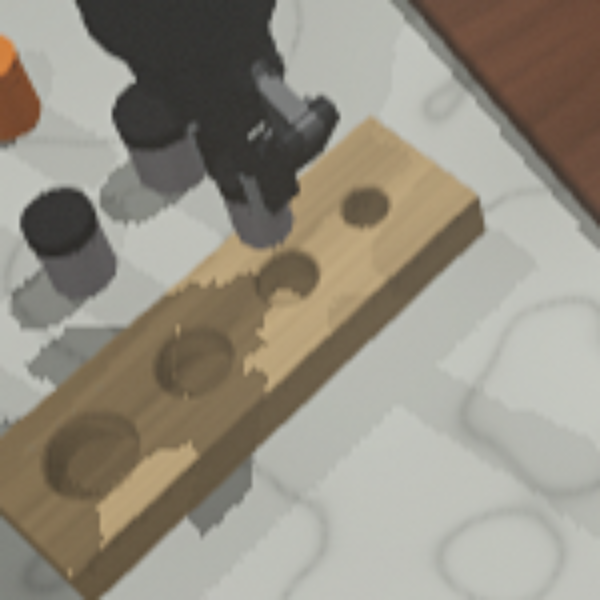

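Both views put the wells about 2.5 mm further in +x than the top camera did: crop 1 has the well's centre near (321,175) against a predicted (310,174), and crop 2 has it at (286,276) against (281,274). The cutter sits about 1 mm toward -y in the jaws. I correct for both and lower gently.

```bash
python3 -m inch '[[[1.5,10,0.5],[0,0,0],20],[[2.7,22,1],[0,0,0],20],[[2.7,31,1],[0,0,0],20],[[2.7,35,1],[0,0,0],20],[[2.7,37,1],[0,0,0],20],[[2.7,39,1],[0,0,0],20],[[2.7,41,1],[0,0,0],20],[[2.7,43,1],[0,0,0],20],[[2.7,43,1],[0,0,0],20],[[2.7,43,1],[0,0,0],20]]'
```

```text
time: 33.95
ee_pos: [0.5555, -0.2365, 0.0632]
tcp_rot: [-90.0, -0.0, 8.4]
wrist_force: [-0.4, 0.4, -0.4]
opening: 0.0241
```

```bash
python3 -m inch '[[[0,3,0],[0,0,0],20],[[0,6,0],[0,0,0],20],[[0,9,0],[0,0,0],20],[[0,12,0],[0,0,0],20],[[0,15,0],[0,0,0],20],[[0,18,0],[0,0,0],20],[[0,20,0],[0,0,0],20],[[0,20,0],[0,0,0],20],[[0,20,0],[0,0,0],20]]'
```

```text
time: 34.85
ee_pos: [0.5556, -0.2365, 0.0432]
tcp_rot: [-90.0, -0.0, 8.4]
wrist_force: [-0.7, -0.4, -1.3]
opening: 0.0245
```

```bash
python3 -m inch '[[[0,1,0],[0,0,0],20],[[0,1,0],[0,0,0],38],[[0,1,0],[0,0,0],38],[[0,1,0],[0,0,0],38],[[0,1,0],[0,0,0],38],[[0,-25,0],[0,0,0],45],[[0,-60,0],[0,0,0],52],[[0,-95,0],[0,0,0],52],[[-38,-110,0],[0,0,0],52],[[-78,-110,8],[0,0,0],52],[[-110,-110,14],[0,0,0],52],[[-112.5,-110,16],[0,0,0],52],[[-112.5,-110,16],[0,0,0],52],[[-112.5,-110,16],[0,0,0],52]]'
cat > m5.py <<'E'
from ext import *
import sys
# cap top face fit in wrist view near expected xy: match L,R,B extents of the dark blob
x,y,r=map(float,sys.argv[1:4]); p=bot.camera('wrist'); F=p['frame'].max(2)<50
n,l,st,ce=cv2.connectedComponentsWithStats(F.astype(np.uint8))
u,v=np.round(proj(p,[x,y,.05])).astype(int); k=l[v,u]; L,T,w,h=st[k][:4]
print('px',u,v,'blob',st[k])
for _ in range(6):
    e=ext(p,x,y,.05,r)[1]; q=proj(p,[x,y,.05])
    q=q+[(L+L+w-1)/2-(e[0]+e[1])/2, T+h-.5-e[3]]
    x,y=back(p,q,.05)[:2]
print('cap',np.round([x,y],4),'extent',e,'tool shift to z.034:',plan([x,y,.034]),bot.get_obs()['tcp_rot'],bot.get_obs()['opening'])
save(p,sys.argv[4])
E
python3 m5.py .4417 -.236 .019 w9.png
```

```text
time: 36.25
ee_pos: [0.4427, -0.2371, 0.1533]
tcp_rot: [-90.1, -0.1, 8.4]
wrist_force: [-0.3, 0.2, -0.9]
opening: 0.0519
px 322 234 blob [ 296  206   53   55 2311]
cap [ 0.4419 -0.2373] extent [295.  349.  209.  260.5] tool shift to z.034: [-1.00e+00  1.19e+02 -1.00e-01] [-9.00433502e+01 -3.15334088e-02  8.38896778e+00] 0.05199421926465606
```

View pics/w9.png

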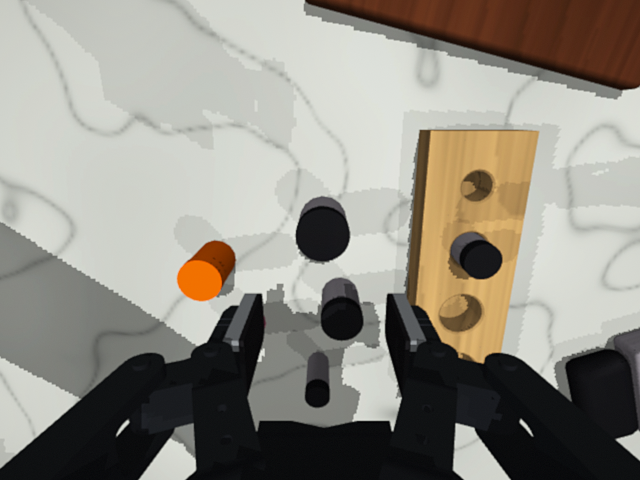

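Cutter1 stands in its well at (475,255). Now cutter3 at (322,233).

```bash
python3 -m inch '[[[-1,30,0],[0,0,0],52],[[-1,65,0],[0,0,0],52],[[-1,95,0],[0,0,0],52],[[-1,112,0],[0,0,0],52],[[-1,119,0],[0,0,0],52],[[-1,119,0],[0,0,0],52],[[-1,119,0],[0,0,0],32],[[-1,119,0],[0,0,0],32],[[-1,119,0],[0,0,0],32],[[-1,119,0],[0,0,0],32],[[-1,119,0],[0,0,0],32],[[-1,119,0],[0,0,0],32]]' 40
python3 -m inch '[[[0,-20,0],[0,0,0],32],[[0,-45,0],[0,0,0],32],[[0,-70,0],[0,0,0],32],[[0,-75,0],[0,0,0],32],[[0,-75,0],[0,0,0],32],[[0,-75,0],[0,0,0],32]]'
python3 - <<'E'
from h import *
print(plan([.5715,-.3486,.11]),bot.get_obs()['tcp_rot'])
E
```

```text
time: 37.5
ee_pos: [0.4425, -0.2376, 0.0351]
tcp_rot: [-90.1, -0.1, 8.4]
wrist_force: [0.6, 0.4, 6.3]
opening: 0.0362
time: 38.1
ee_pos: [0.4419, -0.2373, 0.1088]
tcp_rot: [-90.1, -0.1, 8.4]
wrist_force: [-0.2, -0.2, -0.1]
opening: 0.0357
[ 112.    -0.9 -129. ] [-9.00572428e+01 -6.48672244e-02  8.38490046e+00]
```

```bash
python3 -m inch '[[[15,0,-17],[0.001,0,0.001],32],[[45,0,-52],[0.001,0,0.001],32],[[75,0,-86],[0.001,0,0.001],32],[[100,0,-115],[0.001,0,0.001],32],[[112,0,-129],[0.001,0,0.001],32],[[112,0,-129],[0.001,0,0.001],32],[[112,0,-129],[0.001,0,0.001],32],[[112,0,-129],[0.001,0,0.001],32]]'
python3 - <<'E'
from ext import *
p=bot.camera('wrist'); s=bot.get_obs(); x,y,z=s['ee_pos']; c=(200,180,2.5)
a=cv2.resize(p['frame'][180:420,200:460,::-1],None,fx=2.5,fy=2.5); cv2.imwrite('pics/c10.png',a)
print('cap',ext(p,x,y,z+.015,.019,c),'foot',ext(p,x,y,z-.035,.019,c)); print('hole3',ext(p,.5715,-.3486,.032,.02025,c));print('hole2',ext(p,.5634,-.2921,.032,.01725,c)); print(plan([.5715,-.3486,.11]))
E
```

```text
time: 38.9
ee_pos: [0.5707, -0.3479, 0.1083]
tcp_rot: [-89.9, 0.1, 8.4]
wrist_force: [-0.3, 0.4, -1.0]
opening: 0.0362
cap ('L R T B', array([186.6, 427. , 254.6, 466. ])) foot ('L R T B', array([217.5, 398.5, 151.3, 318.1]))
hole3 ('L R T B', array([231.2, 390.9,  96.5, 247. ]))
hole2 ('L R T B', array([ 238.7,  385.7, -132.1,   17.6]))
[ 0.6 -1.2 -0.8]
```

View pics/c10.png

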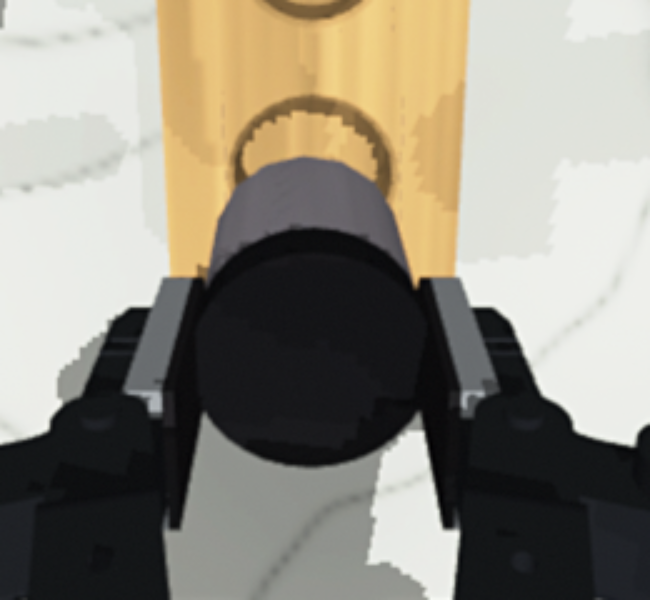

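The prediction fits now (well L234 R393 T95, cap bottom at 466). Inserting.

```bash
python3 -m inch '[[[0.6,15,-0.6],[0,0,0],32],[[0.6,30,-0.7],[0,0,0],32],[[0.6,37,-0.7],[0,0,0],32],[[0.6,40,-0.7],[0,0,0],32],[[0.6,43,-0.7],[0,0,0],32],[[0.6,46,-0.7],[0,0,0],32],[[0.6,46,-0.7],[0,0,0],32],[[0.6,46,-0.7],[0,0,0],32]]'
```

```text
time: 39.75
ee_pos: [0.5716, -0.3486, 0.0631]
tcp_rot: [-90.0, 0.0, 8.4]
wrist_force: [-0.6, -0.3, -1.4]
opening: 0.0361
```

```bash
python3 -m inch '[[[0,3,0],[0,0,0],32],[[0,6,0],[0,0,0],32],[[0,9,0],[0,0,0],32],[[0,12,0],[0,0,0],32],[[0,15,0],[0,0,0],32],[[0,18,0],[0,0,0],32],[[0,20,0],[0,0,0],32],[[0,20,0],[0,0,0],32],[[0,20,0],[0,0,0],32]]'
python3 -m inch '[[[0,1,0],[0,0,0],32],[[0,1,0],[0,0,0],48],[[0,1,0],[0,0,0],48],[[0,1,0],[0,0,0],48],[[0,1,0],[0,0,0],48],[[0,-25,0],[0,0,0],50],[[0,-60,0],[0,0,0],52],[[0,-95,0],[0,0,0],52],[[-30,-110,20],[0,0,0],52],[[-65,-110,42],[0,0,0],52],[[-90,-110,58],[0,0,0],52],[[-98,-110,63.5],[0,0,0],52],[[-98,-110,63.5],[0,0,0],52],[[-98,-110,63.5],[0,0,0],52]]'
python3 m5.py .4660 -.3005 .016 w11.png
```

```text
time: 40.65
ee_pos: [0.5716, -0.3486, 0.0431]
tcp_rot: [-90.0, 0.0, 8.4]
wrist_force: [-0.3, -0.3, -1.7]
opening: 0.036
time: 42.05
ee_pos: [0.4661, -0.3005, 0.1534]
tcp_rot: [-90.0, -0.0, 8.4]
wrist_force: [1.1, 0.5, 0.1]
opening: 0.052
px 323 235 blob [ 301  214   45   46 1651]
cap [ 0.4663 -0.3028] extent [300.3 345.7 216.3 259.5] tool shift to z.034: [ -0.3 119.1  -2.2] [-9.00043912e+01 -1.53146266e-02  8.40282389e+00] 0.05233346784532917
```

```bash
python3 -m inch '[[[0,30,-2],[0,0,0],52],[[0,65,-2],[0,0,0],52],[[0,95,-2],[0,0,0],52],[[0,112,-2],[0,0,0],52],[[0,119,-2],[0,0,0],52],[[0,119,-2],[0,0,0],52],[[0,119,-2],[0,0,0],52],[[0,119,-2],[0,0,0],26],[[0,119,-2],[0,0,0],26],[[0,119,-2],[0,0,0],26],[[0,119,-2],[0,0,0],26],[[0,119,-2],[0,0,0],26],[[0,119,-2],[0,0,0],26]]' 40
python3 -m inch '[[[0,-20,0],[0,0,0],26],[[0,-45,0],[0,0,0],26],[[0,-70,0],[0,0,0],26],[[20,-75,-1],[0,0,0],26],[[50,-75,-2],[0,0,0],26],[[80,-75,-3],[0,0,0],26],[[97.5,-75,-3.5],[0,0,0],26],[[97.5,-75,-3.5],[0,0,0],26],[[97.5,-75,-3.5],[0,0,0],26],[[97.5,-75,-3.5],[0,0,0],26]]'
python3 - <<'E'
from h import *
print(plan([.5634,-.2921,.0627]),bot.get_obs()['tcp_rot'])
E
```

```text
time: 43.4
ee_pos: [0.4673, -0.303, 0.0355]
tcp_rot: [-90.1, -0.1, 8.4]
wrist_force: [0.1, 0.1, 6.2]
opening: 0.0299
time: 44.4
ee_pos: [0.5633, -0.2922, 0.1108]
tcp_rot: [-90.1, -0.1, 8.4]
wrist_force: [0.4, 0.2, -0.6]
opening: 0.0304
[-0.  48.1  0.1] [-90.08779877  -0.09708556   8.38319607]
```

```bash
python3 -m inch '[[[0,15,0],[0,0,0],26],[[0,30,0],[0,0,0],26],[[0,39,0],[0,0,0],26],[[0,42,0],[0,0,0],26],[[0,45,0],[0,0,0],26],[[0,48,0],[0,0,0],26],[[0,48,0],[0,0,0],26],[[0,48,0],[0,0,0],26]]'
```

```text
time: 45.2
ee_pos: [0.5636, -0.2923, 0.0631]
tcp_rot: [-90.1, -0.1, 8.4]
wrist_force: [-0.3, -0.2, -0.6]
opening: 0.0302
```

```bash
python3 -m inch '[[[0,3,0],[0,0,0],26],[[0,6,0],[0,0,0],26],[[0,9,0],[0,0,0],26],[[0,12,0],[0,0,0],26],[[0,15,0],[0,0,0],26],[[0,18,0],[0,0,0],26],[[0,20,0],[0,0,0],26],[[0,20,0],[0,0,0],26],[[0,20,0],[0,0,0],26]]'
python3 -m inch '[[[0,1,0],[0,0,0],26],[[0,1,0],[0,0,0],42],[[0,1,0],[0,0,0],42],[[0,1,0],[0,0,0],42],[[0,1,0],[0,0,0],42],[[0,-25,0],[0,0,0],45],[[0,-60,0],[0,0,0],45],[[0,-95,0],[0,0,0],45],[[-30,-110,-17],[0,0,0],45],[[-70,-110,-40],[0,0,0],45],[[-104,-110,-58],[0,0,0],45],[[-117,-110,-65],[0,0,0],45],[[-117,-110,-65],[0,0,0],45],[[-117,-110,-65],[0,0,0],45]]'
python3 m5.py .4575 -.373 .010 w12.png
```

```text
time: 46.1
ee_pos: [0.5636, -0.2924, 0.0431]
tcp_rot: [-90.1, -0.1, 8.4]
wrist_force: [0.3, -0.3, -0.5]
opening: 0.0305
time: 47.5
ee_pos: [0.4576, -0.3734, 0.153]
tcp_rot: [-90.1, -0.1, 8.4]
wrist_force: [0.4, 1.3, -0.1]
opening: 0.0448
px 323 235 blob [309 221  28  30 688]
cap [ 0.4575 -0.3748] extent [308.3 336.7 223.4 250.5] tool shift to z.034: [ -0.9 118.9  -1.5] [-90.09531041  -0.1404781    8.4098889 ] 0.04491480569022286
```

```bash
python3 -m inch '[[[-0.5,30,-1.5],[0,0,0],45],[[-0.5,65,-1.5],[0,0,0],45],[[-0.5,95,-1.5],[0,0,0],45],[[-0.5,112,-1.5],[0,0,0],45],[[-0.5,119,-1.5],[0,0,0],45],[[-0.5,119,-1.5],[0,0,0],45],[[-0.5,119,-1.5],[0,0,0],45],[[-0.5,119,-1.5],[0,0,0],14],[[-0.5,119,-1.5],[0,0,0],14],[[-0.5,119,-1.5],[0,0,0],14],[[-0.5,119,-1.5],[0,0,0],14],[[-0.5,119,-1.5],[0,0,0],14],[[-0.5,119,-1.5],[0,0,0],14],[[-0.5,119,-1.5],[0,0,0],14]]' 40
python3 -m inch '[[[0,-20,0],[0,0,0],14],[[0,-45,0],[0,0,0],14],[[0,-75,0],[0,0,0],14],[[15,-80,22],[0,0,0.002],14],[[38,-80,55],[0,0,0.002],14],[[62,-80,90],[0,0,0.002],14],[[86,-80,125],[0,0,0.002],14],[[108,-80,157],[0,0,0.002],14],[[117.5,-80,170],[0,0,0.002],14],[[117.5,-80,170],[0,0,0.002],14],[[117.5,-80,170],[0,0,0.002],14],[[117.5,-80,170],[0,0,0.002],14]]'
python3 - <<'E'
from ext import *
p=bot.camera('wrist'); s=bot.get_obs(); x,y,z=s['ee_pos']; c=(200,180,2.5)
a=cv2.resize(p['frame'][180:420,200:460,::-1],None,fx=2.5,fy=2.5); cv2.imwrite('pics/c13.png',a)
print('cap',ext(p,x,y,z+.015,.010,c),'foot',ext(p,x,y,z-.035,.010,c)); print('hole0',ext(p,.5487,-.1892,.032,.01125,c)); print(plan([.5487,-.1892,.0627]),s['tcp_rot'])
E
```

```text
time: 48.95
ee_pos: [0.4585, -0.3752, 0.0351]
tcp_rot: [-90.2, -0.2, 8.4]
wrist_force: [-1.4, 0.1, 6.1]
opening: 0.0184
time: 50.15
ee_pos: [0.549, -0.1908, 0.115]
tcp_rot: [-90.2, -0.1, 8.3]
wrist_force: [0.6, 0.7, -0.6]
opening: 0.0183
cap ('L R T B', array([243.2, 369.3, 307.2, 417.8])) foot ('L R T B', array([259.5, 354.5, 191.5, 278.9]))
hole0 ('L R T B', array([263.7, 350.4, 113.3, 195.3]))
[-0.2 52.4  1.9] [-90.18802595  -0.09926809   8.3132021 ]
```

View pics/c13.png

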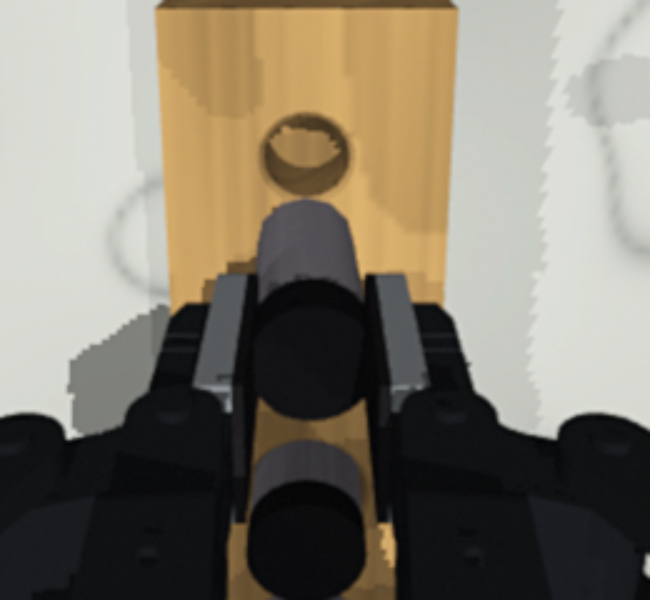

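```bash
python3 -m inch '[[[-0.7,15,1.8],[0.003,0,0.002],14],[[-0.7,30,1.8],[0.003,0,0.002],14],[[-0.7,42,1.8],[0.003,0,0.002],14],[[-0.7,46,1.8],[0.003,0,0.002],14],[[-0.7,49,1.8],[0.003,0,0.002],14],[[-0.7,52,1.8],[0.003,0,0.002],14],[[-0.7,52,1.8],[0.003,0,0.002],14],[[-0.7,52,1.8],[0.003,0,0.002],14]]'
```

```text
time: 51.0
ee_pos: [0.5484, -0.1894, 0.0635]
tcp_rot: [-90.0, -0.0, 8.3]
wrist_force: [-0.4, -0.9, -0.8]
opening: 0.0182
```

Free of contact. Push down, release and back off to view.

```bash
python3 -m inch '[[[0,3,0],[0,0,0],14],[[0,6,0],[0,0,0],14],[[0,9,0],[0,0,0],14],[[0,12,0],[0,0,0],14],[[0,15,0],[0,0,0],14],[[0,18,0],[0,0,0],14],[[0,20,0],[0,0,0],14],[[0,20,0],[0,0,0],14],[[0,20,0],[0,0,0],14]]'
python3 -m inch '[[[0,1,0],[0,0,0],14],[[0,1,0],[0,0,0],32],[[0,1,0],[0,0,0],32],[[0,1,0],[0,0,0],32],[[0,1,0],[0,0,0],32],[[0,-25,0],[0,0,0],40],[[0,-60,0],[0,0,0],50],[[0,-95,0],[0,0,0],50],[[-30,-130,0],[0,0,0],50],[[-70,-150,0],[0,0,0],50],[[-110,-150,0],[0,0,0],50],[[-150,-150,0],[0,0,0],50],[[-180,-150,0],[0,0,0],50],[[-180,-150,0],[0,0,0],50],[[-180,-150,0],[0,0,0],50]]'
python3 - <<'E'
from ext import *
q=bot.camera('scene');p=bot.camera('top')
for n,h in enumerate([(.5487,-.1892,.010),(.5556,-.2377,.013),(.5634,-.2921,.016),(.5715,-.3486,.019)]): print('cap top expected (full img)',n,ext(q,h[0],h[1],.057,h[2],(100,230,3.2)))
a=cv2.resize(q['frame'][230:420,100:290,::-1],(608,608))[:598]; b=cv2.resize(p['frame'][210:300,140:230,::-1],(190,190)); c=cv2.resize(p['frame'][270:330,70:130,::-1],(190,190))
side=np.zeros((598,190,3),np.uint8); side[:190]=b; side[200:390]=c
cv2.imwrite('pics/c14.png',np.hstack([a,side]))
print([(np.round(d['box']).tolist(),round(d['confidence'],2)) for d in bot.search_frame(p,'slice0')])
E
```

```text
time: 51.9
ee_pos: [0.5484, -0.1894, 0.0435]
tcp_rot: [-90.0, -0.0, 8.3]
wrist_force: [0.3, 0.1, -0.7]
opening: 0.0182
time: 53.4
ee_pos: [0.3703, -0.2156, 0.1939]
tcp_rot: [-90.1, -0.1, 8.3]
wrist_force: [0.0, -1.4, -0.9]
opening: 0.05
cap top expected (full img) 0 ('L R T B', array([393.7, 428.2, 226.7, 255.4]))
cap top expected (full img) 1 ('L R T B', array([324. , 370.4, 277.6, 317.3]))
cap top expected (full img) 2 ('L R T B', array([241.4, 300.7, 338.8, 391. ]))
cap top expected (full img) 3 ('L R T B', array([149.4, 223. , 406.7, 473.4]))
[([180.0, 242.0, 198.0, 266.0], 0.52), ([247.0, 348.0, 266.0, 374.0], 0.52), ([186.0, 262.0, 198.0, 268.0], 0.48)]
```

The viewing limit is reached, so the last checks are numeric.

```bash
python3 - <<'E'
from ext import *
q=bot.camera('scene');p=bot.camera('top')
for nm,c in (('scene',q),('top',p)):
    n,l,st,ce=cv2.connectedComponentsWithStats((c['frame'].max(2)<55).astype(np.uint8))
    for i,h in enumerate([(.5487,-.1892,.010),(.5556,-.2377,.013),(.5634,-.2921,.016),(.5715,-.3486,.019)]):
        e=ext(c,h[0],h[1],.057,h[2])[1]; u,v=np.round(proj(c,[h[0],h[1],.057])).astype(int); s=st[l[v,u]]
        print(nm,i,'expect',e,'dark blob L R T B',s[0],s[0]+s[2],s[1],s[1]+s[3],s[4])
    print([(x,[(np.round(d['box']).tolist(),round(d['confidence'],2)) for d in bot.search_frame(c,x)][:3]) for x in ('brush','jug','onion','pinch_bowl','carrot_a')])
o=cv2.inRange(cv2.cvtColor(p['frame'],cv2.COLOR_RGB2HSV),(5,150,80),(20,255,255))
n,l,st,ce=cv2.connectedComponentsWithStats(o[200:345,150:385]); print('orange in jug/board',[(s[0]+150,s[1]+200,s[2],s[3],s[4]) for s in st[1:] if s[4]>25])
s=bot.get_obs(); print(s['wrist_force'],s['time'])
E
```

```text
scene 0 expect [223.  233.8 300.8 309.8] dark blob L R T B 0 640 0 480 298502
scene 1 expect [201.3 215.7 316.8 329.1] dark blob L R T B 0 640 0 480 298502
scene 2 expect [175.4 194.  335.9 352.2] dark blob L R T B 0 640 0 480 298502
scene 3 expect [146.7 169.7 357.1 377.9] dark blob L R T B 148 172 357 380 217
[('brush', [([401.0, 88.0, 424.0, 150.0], 0.77)]), ('jug', [([381.0, 165.0, 430.0, 226.0], 0.93), ([203.0, 317.0, 221.0, 338.0], 0.4)]), ('onion', [([324.0, 170.0, 358.0, 198.0], 0.72)]), ('pinch_bowl', [([337.0, 315.0, 375.0, 350.0], 0.79), ([219.0, 301.0, 237.0, 317.0], 0.71), ([130.0, 293.0, 261.0, 411.0], 0.25)]), ('carrot_a', [([392.0, 263.0, 451.0, 311.0], 0.67), ([390.0, 290.0, 465.0, 334.0], 0.59), ([130.0, 291.0, 261.0, 410.0], 0.59)])]
top 0 expect [413.2 423.2 261.7 271.6] dark blob L R T B 412 423 264 275 92
top 1 expect [435.8 448.7 257.3 270.1] dark blob L R T B 435 449 259 272 147
top 2 expect [461.3 477.1 252.4 268.2] dark blob L R T B 460 477 254 271 225
top 3 expect [487.7 506.5 247.5 266.2] dark blob L R T B 486 506 249 269 310
[('brush', [([74.0, 287.0, 126
[... 746 characters left out ...]
9), np.int32(253), np.int32(28), np.int32(7), np.int32(93)), (np.int32(282), np.int32(261), np.int32(68), np.int32(12), np.int32(378)), (np.int32(285), np.int32(272), np.int32(84), np.int32(18), np.int32(598)), (np.int32(277), np.int32(285), np.int32(39), np.int32(5), np.int32(84)), (np.int32(296), np.int32(290), np.int32(71), np.int32(13), np.int32(434)), (np.int32(277), np.int32(306), np.int32(88), np.int32(16), np.int32(471)), (np.int32(194), np.int32(313), np.int32(29), np.int32(32), np.int32(732)), (np.int32(267), np.int32(316), np.int32(97), np.int32(21), np.int32(839)), (np.int32(247), np.int32(321), np.int32(16), np.int32(4), np.int32(42))]
[ 0.38337475 -0.39715968  0.57127515] 54.15
```

```bash
python3 -c "
from h import *
print(bot.job_done())"
```

```text
the job is handed in; nothing more can be done
None
```

The job is done and handed in at about 54 s of the 210 s allowed; no verdict comes back, so success rests on my own checks.

**What I did**
- **Brush:** I scrubbed the empty jug with three strokes to its floor. The tip went down to about 7–10 mm above the floor and came up to about 75 mm in between. I then stood the brush back in its stand and let go.
- **Slices:** After that I put both carrot slices from the board into the jug. One of them had been knocked aside during the run, so I measured it again first.
- **Cutters:** I stood all four cutters in their matching wells. Each went in without measurable resistance, to within about 1 mm of the floor, before I let go.
- **Left alone:** I did not touch the black, orange and pink look-alikes.

**Last checks**
- **Cutters:** In the top picture all four caps have the right size, each at its own well, but sit about 2–3 px off the expected spots. That is the same 2.5 mm offset in x the top camera showed before.
- **Slices:** None is left on the board. The detector reports two in the jug, one partly hidden under the other and with only middling confidence (about 0.5).
- **Brush, jug and the rest:** The brush, jug, onion, salt bowl and whole carrots are within a few pixels of where they were at the start. The arm is clear of everything.
- **Check that failed:** In the scene picture the colour check isolated only cutter3's cap, which matched; for the other three it told nothing. I could not view the final picture because the limit of 16 was reached, so these last checks are numeric only.

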